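Tip the parts tote so its parts gather in the pick-out corner

ROBOT

A 6-joint arm with a two-finger parallel gripper is mounted at the origin on a cart in front of the work surface, level with it; the furniture and walls round the work are solid. World frame = base frame: x ahead of the robot, y to its left, z up, the work surface at z = 0. Lengths are in m, angles in rad, forces in N, time in s.
With the tool pointing down it reaches from about 0.3 to 0.775 m from the base axis. Payload 14.6 kg.
Tool frame: the origin (TCP) lies midway between the tips of the shut fingers; the grasp point (between the pads) lies 19 mm behind it (ctrl.pinch_z is the distance from the TCP to the grasp point, in m); z points along the fingers, y is the line along which they close (so a half turn about z gives the same grasp; the last joint's range is limited). The gripper opens to 94 mm and grips with 3 to 60 N. Pads are 16 mm wide; open, the fingers measure 119 mm over their backs; the gripper's body (75 mm by 177 mm) begins 78 mm behind the grasp point.
Start: joints at [-1.326, 0.3, 1.521, -0, 1.321, -0.067], TCP at [0.169, -0.523, 0.205] pointing down, gripper open.
Joint ranges: [-3.03, 3.03], [-0.79, 2.21], [0.23, 2.52], [-1.04, 4.18], [0, 3.07], [-2.55, 2.55]. Speed limits (rad/s): [2.22, 2.22, 2.57, 3.14, 3.14, 3.14].

INTERFACE

Orientations are given as [roll, pitch, yaw] about the fixed x, y, z axes, in that order (R = Rz(yaw) Ry(pitch) Rx(roll)).
In Python, from station import ctrl gives the robot as it stands.
- The arm moves only by the tool jog_arm, never from a script. Its argument "motion" is a list of rows, each a list of 7 numbers: the shift along the tool's x, y, z in m, then the turn, a rotation vector about the tool's x, y, z in rad, then the opening, from -1 (shut) to 1 (fully open). In form: [[tx, ty, tz, rx, ry, rz, gripper], ...]. A call has 1 to 5 rows; each row shifts and turns the commanded pose from where the row before left it, along the tool's axes as they then stand; what a row does not reach is not made up. A row lasts 1/10 s, in which the tool goes at most 50 mm and 8.59 degrees, less where a joint would pass 70% of its speed; a pose out of reach is approached as far as the arm can. A call is refused whole if a number of a shift passes 0.05 or a number of a turn 0.15, either way. A call with a gripper value outside its range is refused whole. The fingers move at their own pace and stop on an object; "squeeze" is the grip in N (left out, the last holds). Time passes only in rows, so rows that do not move let the fingers close. It gives the time, the measured TCP pose, the force, the opening and the grip force at its end, in the units of the state.
- ctrl.get_obs(): the state, without advancing time (a new reading comes with each control period).
- ctrl.camera(name): name is "side" or "top" or "wrist"; returns the picture (480x640x3 uint8, red, green, blue); there is no depth.
- ctrl.camera_model(name): a dict with "intrinsics" (3x3 intrinsics, pixels), "rvec" (rotation vector, rad) and "tvec" (3), from world to camera coordinates, as OpenCV has them. Camera axes: x right, y down, z forward; pixel columns grow to the right and rows downward; lengths in m; the calibration is good to about 2 mm. A picture is of the moment at which its call begins: read the wrist's pose just before it. camera_model takes no time and is no camera call; for the wrist camera it gives the pose at the moment of the call.
- ctrl.hand_in(): hands the job in; it is judged then, once.
The state is a dict: "time_s": time; "qpos": joint angles; "joint_vel": joint speeds; "tau": joint torques, N m; "ee_pos": TCP position; "eef_rot": TCP orientation; "force": force on the tool from outside, world axes, zero at the start; "moment": the same for the moment, N m; "grip_width": finger opening in m; "grip_force": force on a finger pad.
Only numpy, scipy, OpenCV 4.12 (cv2) and the standard library are available. Lean on these libraries where they do the work, as an engineer would, in place of code of your own. Each camera call takes 0.05 s, during which the arm holds its last target. There are 200 camera calls.

TASK

Pick up the small grey parts tote by its overhead handle, lift it clear of the bench and tip it by about 30 degrees towards the corner where its walls are cut down, so that all four loose parts in it slide down together into that corner. Spill nothing, leave the things round about alone, and finish while still holding the tote up in the air, tipped and still, with the parts lying in the corner; do not set it down.

Things in the scene. Friction and masses are not known exactly. Their poses are not given: they have to be found in the camera images.
- tote: open grey plastic parts tote, outside 240 mm along its own x, 160 mm along its own y, 0.28 to 0.46 kg, with a fixed overhead carrying handle. Origin: centre of its underside; z up. Floor 4 mm thick; walls 3.5 mm thick and 42 mm high, but cut down to 24 mm round the one corner at +x, -y (80 mm along the long wall, 60 mm along the short wall)
- handle (a point): middle of the black flat-sided grip of the tote's handle, 100 mm above the tote's underside centre. The grip runs along the tote's x: 244 mm long, 12 mm thick (along the tote's y), 22 mm high, carried by a steel strap at the middle of each short wall, nothing above or beside it
- corner (a point): inside corner of the tote's floor where the walls are cut down (tote x +116.5, y -76.5, z +4 mm): the parts must gather here. Floor and walls are slick: parts start to slide when the tote is tipped 8 to 13 degrees, and at about 30 degrees towards this corner slide all the way into it in a second or two
- corner_foot (a point): the outside bottom corner under that same cut-down corner (tote x +120 mm, y -80 mm, z 0)
- wide_ring: clear acrylic ring, 38 mm across, 12 mm high. Origin: centre of its underside. Starts lying flat anywhere in the tote; 16 g.
- small_ring: clear acrylic ring, 32 mm across, 10 mm high. Origin: centre of its underside. Starts lying flat anywhere in the tote; 16 g.
- bush: white plastic bush, 26 mm across, 20 mm high. Origin: centre of its underside. Starts lying flat anywhere in the tote; 16 g.
- block: clear acrylic block, 24 x 32 mm, 16 mm high. Origin: centre of its underside. Starts lying flat anywhere in the tote; 16 g.
- beaker: bystander: clear beaker, 55 mm across, 70 mm high. Origin: centre of its underside
- marker: bystander: marker pen lying down, 140 mm long along its own y, 17 mm high. Origin: centre of its underside
- driver: bystander: screwdriver lying down, 150 mm long along its own y, 15 mm high. Origin: centre of its underside
- petri: bystander: petri dish, 87 mm across, 13 mm high. Origin: centre of its underside
There are look-alikes about, which are no part of the job. Several things look just like the wide_ring: the one meant starts farthest from the robot's base.

How it is judged:
By the outcome, as a careful person would: the job done as asked, in the order asked, and still so for the second after the job is handed in, while the arm keeps its last pose, push and grip.
It also fails if it takes over 32 s, if anything falls off the work surface, if the arm or the gripper's body presses on something with over 40 N, if the wrist force passes 120 N, or if a joint passes its speed limit or range.

## Working session

There is one attempt and no reset: what is moved stays moved. The work goes in short steps, Python scripts to look and compute and a tool call to move; the robot and the scene stay as the last step left them, time stands still between calls to the robot, and variables do not carry over. Pictures are saved under pics/ and viewed, at most 10 in all, crops included, and the job is handed in when it is done.

Besides the shell and the picture viewer there is one more tool, called after "Emit:" in YAML: its name, and indented under it one key for each argument. jog_arm: Moves the arm, as the interface text tells. Its arguments: {"type":"object","properties":{"motion":{"type":"array"},"squeeze":{"type":"number"}},"required":["motion"]}

```bash
ls; mkdir -p pics; python3 - <<'E'
from station import ctrl
import cv2,numpy as np
o=ctrl.get_obs();print(o['time_s'],o['ee_pos'],o['eef_rot'],o['grip_width'])
a=[]
for n in("top","side"):
    i=ctrl.camera(n);cv2.imwrite(f"pics/{n}0.png",i[:,:,::-1]);m=ctrl.camera_model(n);print(n,m)
E
```

```text
pics
0.0 [ 0.16867569 -0.5232206   0.20490098] [-3.14043748e+00 -7.84169867e-05  3.11848377e-01] 0.09383174820122181
top {'intrinsics': array([[545.53747578,   0.        , 317.40674429],
       [  0.        , 545.53747578, 240.9346281 ],
       [  0.        ,   0.        ,   1.        ]]), 'rvec': array([ 2.09049191, -2.13539412,  0.1914412 ]), 'tvec': array([0.06441156, 0.57236895, 1.02607406])}
side {'intrinsics': array([[583.98111087,   0.        , 312.73545415],
       [  0.        , 583.98111087, 244.69060729],
       [  0.        ,   0.        ,   1.        ]]), 'rvec': array([ 0.57223509, -2.60912654,  1.27629502]), 'tvec': array([0.54234773, 0.17515463, 1.25611935])}
```

View pics/top0.png

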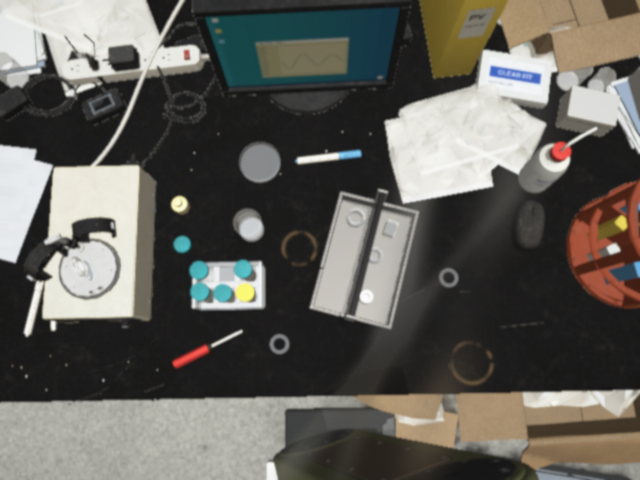

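View pics/side0.png

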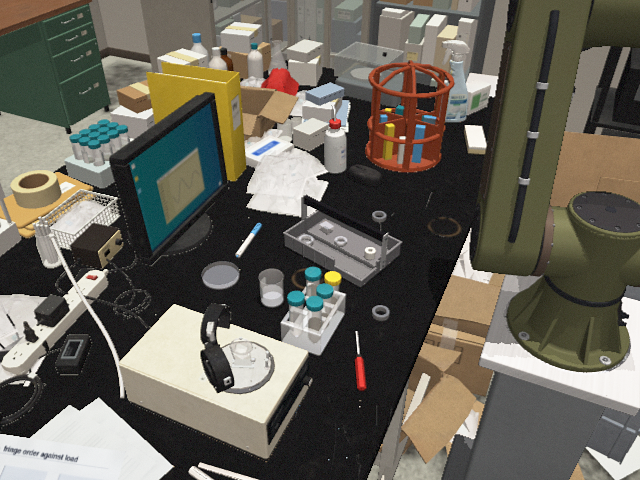

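The top view shows the tote around (365,258), with its dark grip running from (380,195) to (349,317). The things that look like the wide_ring are the ring at (355,216) in the tote, and the loose rings at (448,277) and (279,344) on the bench. The small ring at (374,256) also resembles it. The side view agrees, with the tote at about (343,242). I'll check which corner is cut down in close crops.

```bash
cat > h.py <<'E'
import numpy as np,cv2
from station import ctrl
def cam(n):
    m=ctrl.camera_model(n);return m['intrinsics'],cv2.Rodrigues(np.array(m['rvec']))[0],np.array(m['tvec']),np.array(m['rvec'])
def ray(n,uv,z,c=None):
    K,R,t,_=c or cam(n);uv=np.atleast_2d(uv).astype(float)
    d=np.c_[uv,np.ones(len(uv))]@np.linalg.inv(K).T@R;o=-R.T@t
    return o+d*((z-o[2])/d[:,2])[:,None]
def proj(n,P,c=None):
    K,R,t,rv=c or cam(n);return cv2.projectPoints(np.atleast_2d(P).astype(float),rv,t,K,None)[0][:,0]
E
python3 - <<'E'
from h import *
a=cv2.imread('pics/top0.png')[180:340,295:435];b=cv2.imread('pics/side0.png')[185:290,275:410]
a=cv2.resize(a,None,fx=3.6,fy=3.6,interpolation=2)[:576];b=cv2.resize(b,(290,225),interpolation=2)
cv2.imwrite('pics/c0.png',a)
cv2.imwrite('pics/c1.png',cv2.resize(cv2.imread('pics/side0.png')[185:290,275:410],None,fx=5,fy=5,interpolation=2))
print(a.shape)
for n,l in((0.1,[(380,195),(349,317)]),(.042,[(340,192),(419,210),(388,328),(310,310)]),(0.012,[(355,216),(448,277),(279,344)])): print(ray('top',l,n).round(3))
E
```

```text
(576, 504, 3)
[[ 0.653 -0.071  0.1  ]
 [ 0.42  -0.004  0.1  ]]
[[ 0.677  0.004  0.042]
 [ 0.636 -0.155  0.042]
 [ 0.401 -0.082  0.042]
 [ 0.439  0.07   0.042]]
[[ 0.633 -0.027  0.012]
 [ 0.502 -0.211  0.012]
 [ 0.375  0.133  0.012]]
```

View pics/c0.png

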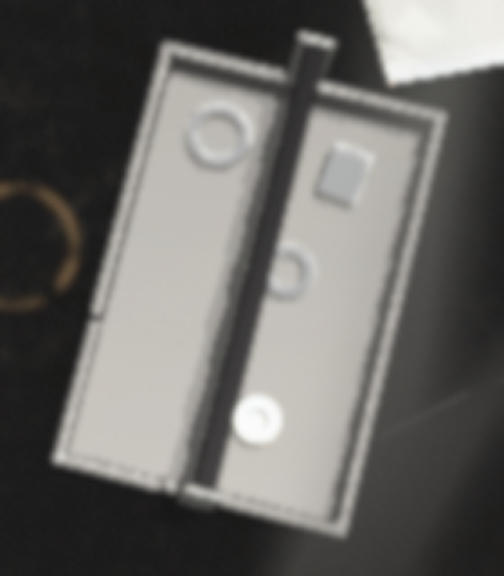

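View pics/c1.png

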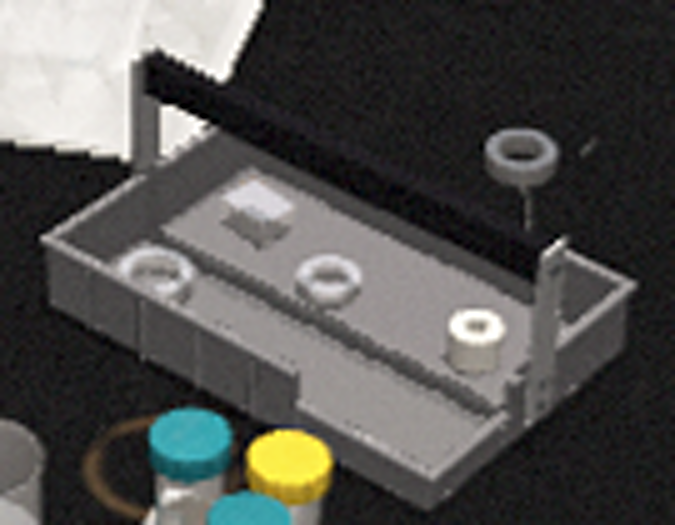

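The crops show the cut-down corner at the near-left of the tote: (95,315) to (60,460) in the top crop, and the step at (300,375) in the side crop. So tote +x points towards the robot (azimuth about 164°). The wide_ring is the one in the tote at top (355,216), x = 0.633 m. That is farther out than the bench rings at 0.50 and 0.375 m. The handle's middle is at about (0.537, -0.038, 0.10).

Next I move above the handle and line up.

Emit:
jog_arm:
  motion:
    - [0.036, -0.025, 0, 0, 0, 0, 1]
    - [0.036, -0.025, 0, 0, 0, 0, 1]
    - [0.036, -0.025, 0, 0, 0, 0, 1]
    - [0.036, -0.025, 0, 0, 0, 0, 1]
    - [0.036, -0.025, 0, 0, 0, 0, 1]
  squeeze: 60

```text
time_s: 0.6
ee_pos: [0.3023, -0.3477, 0.2053]
eef_rot: [-3.141, 0.0, 0.311]
force: [0.4, 0.8, 0.1]
grip_width: 0.0941
grip_force: 0.0
```

Emit:
jog_arm:
  motion:
    - [0.036, -0.025, 0, 0, 0, 0, 1]
    - [0.036, -0.025, 0, 0, 0, 0, 1]
    - [0.036, -0.025, 0, 0, 0, 0, 1]
    - [0.036, -0.025, 0, 0, 0, 0, 1]
    - [0.036, -0.025, 0, 0, 0, 0, 1]

```text
time_s: 1.1
ee_pos: [0.4354, -0.1734, 0.2054]
eef_rot: [-3.141, 0.0, 0.312]
force: [0.2, -1.0, 0.0]
grip_width: 0.0942
grip_force: 0.0
```

Emit:
jog_arm:
  motion:
    - [0.036, -0.025, 0, 0, 0, 0, 1]
    - [0.036, -0.025, 0, 0, 0, 0, 1]
    - [0.036, -0.025, 0, 0, 0, 0, 1]
    - [0.031, -0.024, 0, 0, 0, 0, 1]

```text
time_s: 1.5
ee_pos: [0.5375, -0.0363, 0.2051]
eef_rot: [-3.141, 0.0, 0.312]
force: [0.6, -0.5, 0.4]
grip_width: 0.094
grip_force: 0.0
```

Emit:
jog_arm:
  motion:
    - [0, 0, 0, 0, 0, 0.148, 1]
    - [0, 0, 0, 0, 0, 0.148, 1]
    - [0, 0, 0, 0, 0, 0.148, 1]
    - [0, 0, 0, 0, 0, 0.148, 1]
    - [0, 0, 0, 0, 0, 0, 1]

```text
time_s: 2.0
ee_pos: [0.5365, -0.0382, 0.2052]
eef_rot: [3.142, 0.001, -0.283]
force: [-0.7, -0.6, 0.8]
grip_width: 0.0936
grip_force: 0.0
```

```bash
python3 - <<'E'
from h import *
o=ctrl.get_obs();print(o['time_s'],o['ee_pos'],o['eef_rot'],o['qpos'])
c=cam('wrist');i=ctrl.camera('wrist')[:,:,::-1].copy()
cv2.imwrite('pics/w0.png',i);np.savez('w0.npz',*c)
print(proj('wrist',[[.653,-.071,.111],[.42,-.004,.111],[.537,-.038,.111]],c).round())
E
```

```text
2.0 [ 0.53647236 -0.03818702  0.20518228] [ 3.14151724e+00  5.49014959e-04 -2.82677237e-01] [-1.39167719e-01  2.73355973e-01  1.55569531e+00  4.01515451e-06
  1.31309553e+00  1.71430480e+00]
[[317.  65.]
 [317. 387.]
 [318. 241.]]
```

View pics/w0.png

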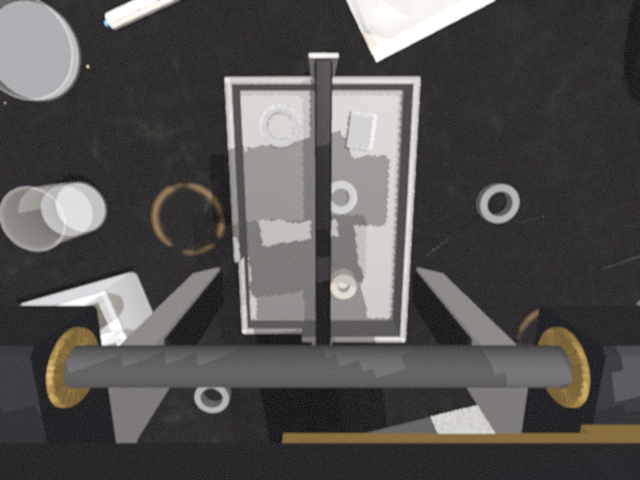

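The wrist view shows the grip upright at column 322, rows 57 to 345, running parallel to the tool's x. I'll measure the small offset.

```bash
python3 - <<'E'
from h import *
f=np.load('w0.npz');c=tuple(f[k] for k in f.files)
g=cv2.cvtColor(cv2.imread('pics/w0.png'),7-1)
for v in(80,120,160,200,250,300):
    w=g[v,295:350]<45; u=np.where(w)[0]+295; print(v,u.min(),u.max(),u.mean(),len(u))
T=np.array([.5365,-.0382]);y=-.2827;R=np.array([[np.cos(y),np.sin(y)],[np.sin(y),-np.cos(y)]])
P=ray('wrist',[(322.5,57),(322.5,100),(322.5,200),(322.5,300)],.111,c)[:,:2]
print(((P-T)@R).round(4),P.round(3))
# tote outer top rim corners
Q=ray('wrist',[(226,78),(420,78),(405,341)],.042,c)[:,:2];print(((Q-T)@R).round(4))
E
```

```text
Traceback (most recent call last):
ValueError: zero-size array to reduction operation minimum which has no identity
```

```bash
python3 - <<'E'
from h import *
f=np.load('w0.npz');c=tuple(f[k] for k in f.files)
g=cv2.cvtColor(cv2.imread('pics/w0.png'),6).astype(int)
for v in(80,110,160,200,280):print(v,g[v,306:340:2])
T=np.array([.5365,-.0382]);y=-.2827;R=np.array([[np.cos(y),np.sin(y)],[np.sin(y),-np.cos(y)]])
P=ray('wrist',[(322.5,57),(322.5,100),(322.5,200),(322.5,300)],.111,c)[:,:2]
print(((P-T)@R).round(4),P.round(3))
Q=ray('wrist',[(226,78),(420,78),(405,341)],.042,c)[:,:2];print(((Q-T)@R).round(4))
E
```

```text
80 [200 199 161 130 100  64  84  84  85  90  93  88  73 166 220 219 224]
110 [198 188 137 128 109  61  77  81  89  86  88  83  70 186 218 217 218]
160 [125 127 126 127 120  49  58  57  51  58  56  53  52 148 160 154 157]
200 [126 126 124 127 114  51  48  52  54  53  55  55  78 154 154 155 153]
280 [124 127 123 125 119  52  65  65  58  58  48  42  86 162 193 199 196]
[[ 0.1256  0.0029]
 [ 0.0988  0.003 ]
 [ 0.0309  0.0032]
 [-0.0458  0.0035]] [[ 0.656 -0.076]
 [ 0.63  -0.069]
 [ 0.565 -0.05 ]
 [ 0.492 -0.029]]
[[ 0.1242 -0.077 ]
 [ 0.1244  0.0854]
 [-0.1173  0.0858]]
```

Emit:
jog_arm:
  motion:
    - [0.003, 0.0035, 0.03, 0, 0, 0, 1]
    - [0, 0, 0.03, 0, 0, 0, 1]
    - [0, 0, 0.03, 0, 0, 0, 1]
    - [0, 0, 0.02, 0, 0, 0, 1]
    - [0, 0, 0.014, 0, 0, 0, 1]

```text
time_s: 2.55
ee_pos: [0.5379, -0.0424, 0.0799]
eef_rot: [3.141, 0.002, -0.276]
force: [0.4, 0.1, -0.1]
grip_width: 0.0942
grip_force: 0.0
```

Emit:
jog_arm:
  motion:
    - [0, 0, 0, 0, 0, 0, 1]
    - [0, 0, 0, 0, 0, 0, 0.3]
    - [0, 0, 0, 0, 0, 0, -0.3]
    - [0, 0, 0, 0, 0, 0, -0.6]
    - [0, 0, 0, 0, 0, 0, -1]
  squeeze: 60

```text
time_s: 3.05
ee_pos: [0.5388, -0.0424, 0.0821]
eef_rot: [-3.141, -0.001, -0.28]
force: [-0.3, -0.4, 0.6]
grip_width: 0.0655
grip_force: 0.0
```

Emit:
jog_arm:
  motion:
    - [0, 0, 0, 0, 0, 0, -1]
    - [0, 0, 0, 0, 0, 0, -1]
    - [0, 0, 0, 0, 0, 0, -1]
    - [0, 0, 0, 0, 0, 0, -1]
    - [0, 0, 0, 0, 0, 0, -1]

```text
time_s: 3.55
ee_pos: [0.5385, -0.0424, 0.0814]
eef_rot: [3.142, 0.0, -0.28]
force: [0.0, -0.1, 0.3]
grip_width: 0.0252
grip_force: 0.0
```

Emit:
jog_arm:
  motion:
    - [0, 0, 0, 0, 0, 0, -1]
    - [0, 0, 0, 0, 0, 0, -1]
    - [0, 0, 0, 0, 0, 0, -1]
    - [0, 0, 0, 0, 0, 0, -1]

```text
time_s: 3.95
ee_pos: [0.5385, -0.0424, 0.0814]
eef_rot: [3.142, 0.0, -0.28]
force: [0.0, -0.0, -0.5]
grip_width: 0.0115
grip_force: 60.0
```

Emit:
jog_arm:
  motion:
    - [0, 0, -0.005, 0, 0, 0, -1]
    - [0, 0, -0.01, 0, 0, 0, -1]
    - [0, 0, -0.01, 0, 0, 0, -1]
    - [0, 0, -0.005, 0, 0, 0, -1]
    - [0, 0, 0, 0, 0, 0, -1]

```text
time_s: 4.45
ee_pos: [0.539, -0.0425, 0.1126]
eef_rot: [-3.141, -0.002, -0.28]
force: [-0.7, -0.8, -3.4]
grip_width: 0.0113
grip_force: 60.0
```

Emit:
jog_arm:
  motion:
    - [0, 0, -0.01, 0, 0, 0, -1]
    - [0, 0, -0.02, 0, 0, 0, -1]
    - [0, 0, -0.025, 0, 0, 0, -1]
    - [0, 0, -0.025, 0, 0, 0, -1]
    - [0, 0, -0.025, 0, 0, 0, -1]

```text
time_s: 4.95
ee_pos: [0.5383, -0.0424, 0.2178]
eef_rot: [3.142, 0.0, -0.28]
force: [-0.4, 0.3, -3.2]
grip_width: 0.0118
grip_force: 60.0
```

Emit:
jog_arm:
  motion:
    - [0, 0, -0.025, 0, 0, 0, -1]
    - [0, 0, -0.025, 0, 0, 0, -1]
    - [0, 0, -0.02, 0, 0, 0, -1]
    - [0, 0, -0.01, 0, 0, 0, -1]
    - [0, 0, 0, 0, 0, 0, -1]

```text
time_s: 5.45
ee_pos: [0.5387, -0.0424, 0.2975]
eef_rot: [-3.141, -0.002, -0.28]
force: [-0.1, 0.4, -4.8]
grip_width: 0.0115
grip_force: 60.0
```

Emit:
jog_arm:
  motion:
    - [0, 0, 0, -0.003, 0.004, 0, -1]
    - [0, 0, 0, -0.005, 0.008, 0, -1]
    - [0, 0, 0, -0.007, 0.011, 0, -1]
    - [0, 0, 0, -0.007, 0.011, 0, -1]
    - [0, 0, 0, -0.007, 0.011, 0, -1]

```text
time_s: 5.95
ee_pos: [0.5384, -0.0423, 0.2963]
eef_rot: [3.112, -0.046, -0.279]
force: [-0.9, -0.1, -3.2]
grip_width: 0.0116
grip_force: 60.0
```

Emit:
jog_arm:
  motion:
    - [0, 0, 0, -0.007, 0.011, 0, -1]
    - [0, 0, 0, -0.007, 0.011, 0, -1]
    - [0, 0, 0, -0.007, 0.011, 0, -1]
    - [0, 0, 0, -0.005, 0.008, 0, -1]
    - [0, 0, 0, -0.004, 0.006, 0, -1]

```text
time_s: 6.45
ee_pos: [0.5385, -0.0423, 0.2965]
eef_rot: [3.082, -0.092, -0.277]
force: [0.7, -0.2, -3.6]
grip_width: 0.0116
grip_force: 60.0
```

```bash
python3 - <<'E'
from h import *
o=ctrl.get_obs();print(o['time_s'],o['ee_pos'],o['eef_rot'],o['qpos'].round(2),o['grip_force'])
i=ctrl.camera('wrist')[:,:,::-1];j=ctrl.camera('side')[:,:,::-1]
cv2.imwrite('pics/m1.png',np.hstack([i[0:400,120:520],j[100:300,250:450].repeat(2,0).repeat(2,1)]))
E
```

```text
6.45 [ 0.53846601 -0.04234587  0.29646092] [ 3.08210545 -0.0924989  -0.27736091] [-0.11  0.18  1.47 -0.08  1.42  1.75] 59.99847650527954
```

View pics/m1.png

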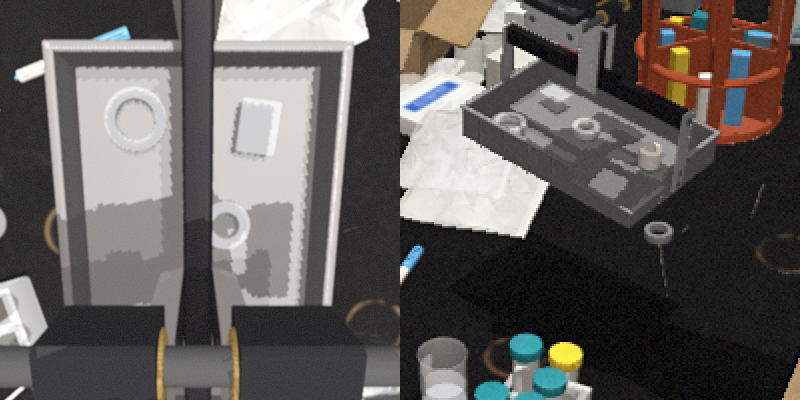

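The tote hangs level in the grip (left: wrist view, right: side view). The parts have not moved: wide ring (137,117), block (258,128), small ring (230,225). The cut-down corner, at (635,215) in the side half, is the low one. I'll go on tipping slowly.

Emit:
jog_arm:
  motion:
    - [0, 0, 0, -0.003, 0.005, 0, -1]
    - [0, 0, 0, -0.005, 0.007, 0, -1]
    - [0, 0, 0, -0.005, 0.007, 0, -1]
    - [0, 0, 0, -0.005, 0.007, 0, -1]
    - [0, 0, 0, -0.005, 0.007, 0, -1]

```text
time_s: 7.05
ee_pos: [0.5385, -0.0424, 0.2964]
eef_rot: [3.059, -0.125, -0.275]
force: [0.3, -0.2, -3.2]
grip_width: 0.0119
grip_force: 60.0
```

Emit:
jog_arm:
  motion:
    - [0, 0, 0, -0.005, 0.007, 0, -1]
    - [0, 0, 0, -0.005, 0.007, 0, -1]
    - [0, 0, 0, -0.005, 0.007, 0, -1]
    - [0, 0, 0, -0.005, 0.007, 0, -1]
    - [0, 0, 0, -0.005, 0.007, 0, -1]

```text
time_s: 7.55
ee_pos: [0.5385, -0.0424, 0.2965]
eef_rot: [3.033, -0.16, -0.272]
force: [-0.3, 0.5, -3.3]
grip_width: 0.0117
grip_force: 60.0
```

Emit:
jog_arm:
  motion:
    - [0, 0, 0, -0.005, 0.007, 0, -1]
    - [0, 0, 0, -0.005, 0.007, 0, -1]
    - [0, 0, 0, -0.005, 0.007, 0, -1]
    - [0, 0, 0, -0.005, 0.007, 0, -1]
    - [0, 0, 0, -0.005, 0.007, 0, -1]

```text
time_s: 8.05
ee_pos: [0.5385, -0.0424, 0.2964]
eef_rot: [3.008, -0.195, -0.267]
force: [-0.6, 0.3, -4.4]
grip_width: 0.0112
grip_force: 60.0
```

Emit:
jog_arm:
  motion:
    - [0, 0, 0, -0.005, 0.007, 0, -1]
    - [0, 0, 0, -0.005, 0.007, 0, -1]
    - [0, 0, 0, -0.004, 0.006, 0, -1]
    - [0, 0, 0, -0.002, 0.003, 0, -1]
    - [0, 0, 0, 0, 0, 0, -1]

```text
time_s: 8.55
ee_pos: [0.5385, -0.0424, 0.2965]
eef_rot: [2.991, -0.217, -0.264]
force: [0.4, -0.1, -4.0]
grip_width: 0.0119
grip_force: 60.0
```

```bash
cat > look.py <<'E'
from h import *
import sys
from scipy.spatial.transform import Rotation as Ro
o=ctrl.get_obs();z=Ro.from_euler('xyz',o['eef_rot']).as_matrix()[:,2]
print(o['time_s'],o['ee_pos'],o['eef_rot'],o['qpos'].round(2),o['grip_force'],'tilt',np.degrees(np.arccos(-z[2])),'az down',np.degrees(np.arctan2(-z[1],-z[0])))
t=ctrl.camera('top')[:,:,::-1];j=ctrl.camera('side')[:,:,::-1];c=proj('side',o['ee_pos'])[0].astype(int);d=proj('top',o['ee_pos'])[0].astype(int);print(c,d)
f=lambda i,c:cv2.resize(i[max(0,c[1]-100):max(0,c[1]-100)+200,c[0]-100:c[0]+100],(400,400),interpolation=2)
cv2.imwrite(sys.argv[1],np.hstack([f(t,d),f(j,c)]))
E
python3 look.py pics/m2.png
```

```text
8.55 [ 0.53849683 -0.04237601  0.29650093] [ 2.99115934 -0.21740261 -0.26403186] [-0.05  0.12  1.55 -0.2   1.3   1.84] 59.998637437820435 tilt 15.108700831450033 az down 129.77456000404632
[345 143] [376 231]
```

View pics/m2.png

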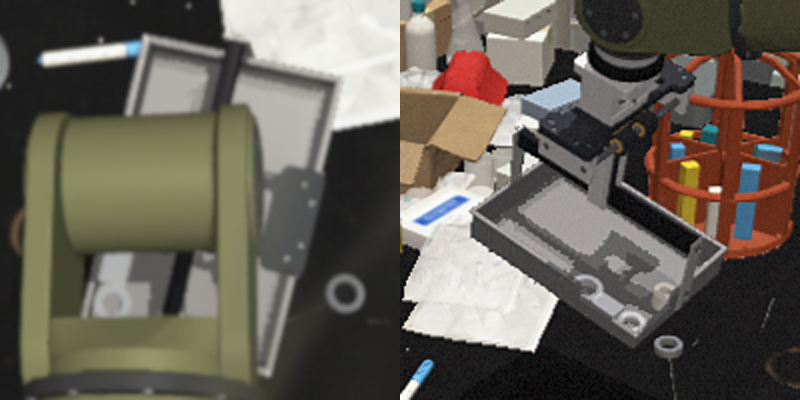

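At 15° the parts are already sliding. In the side half, a ring is in the corner at (632,322), another ring is behind it at (588,288), and the bush is at the short wall at (662,293). I'll carry on to 30°.

Emit:
jog_arm:
  motion:
    - [0, 0, 0, -0.003, 0.005, 0, -1]
    - [0, 0, 0, -0.006, 0.009, 0, -1]
    - [0, 0, 0, -0.006, 0.009, 0, -1]
    - [0, 0, 0, -0.006, 0.009, 0, -1]
    - [0, 0, 0, -0.006, 0.009, 0, -1]

```text
time_s: 9.15
ee_pos: [0.5385, -0.0424, 0.2965]
eef_rot: [2.962, -0.258, -0.257]
force: [-0.2, -0.7, -2.9]
grip_width: 0.0115
grip_force: 60.0
```

Emit:
jog_arm:
  motion:
    - [0, 0, 0, -0.006, 0.009, 0, -1]
    - [0, 0, 0, -0.006, 0.009, 0, -1]
    - [0, 0, 0, -0.006, 0.009, 0, -1]
    - [0, 0, 0, -0.006, 0.009, 0, -1]
    - [0, 0, 0, -0.006, 0.009, 0, -1]

```text
time_s: 9.65
ee_pos: [0.5385, -0.0424, 0.2964]
eef_rot: [2.93, -0.302, -0.248]
force: [-0.1, -0.0, -2.7]
grip_width: 0.0114
grip_force: 60.0
```

Emit:
jog_arm:
  motion:
    - [0, 0, 0, -0.006, 0.009, 0, -1]
    - [0, 0, 0, -0.006, 0.009, 0, -1]
    - [0, 0, 0, -0.006, 0.009, 0, -1]
    - [0, 0, 0, -0.006, 0.009, 0, -1]
    - [0, 0, 0, -0.006, 0.009, 0, -1]

```text
time_s: 10.15
ee_pos: [0.5385, -0.0424, 0.2964]
eef_rot: [2.896, -0.346, -0.237]
force: [-0.5, 0.8, -3.8]
grip_width: 0.0116
grip_force: 60.0
```

Emit:
jog_arm:
  motion:
    - [0, 0, 0, -0.006, 0.009, 0, -1]
    - [0, 0, 0, -0.006, 0.009, 0, -1]
    - [0, 0, 0, -0.006, 0.009, 0, -1]
    - [0, 0, 0, -0.006, 0.009, 0, -1]
    - [0, 0, 0, -0.006, 0.009, 0, -1]

```text
time_s: 10.65
ee_pos: [0.5385, -0.0424, 0.2964]
eef_rot: [2.862, -0.39, -0.225]
force: [-0.9, -0.4, -3.1]
grip_width: 0.0117
grip_force: 60.0
```

Emit:
jog_arm:
  motion:
    - [0, 0, 0, -0.006, 0.009, 0, -1]
    - [0, 0, 0, -0.006, 0.009, 0, -1]
    - [0, 0, 0, -0.006, 0.009, 0, -1]
    - [0, 0, 0, -0.006, 0.009, 0, -1]
    - [0, 0, 0, -0.002, 0.003, 0, -1]

```text
time_s: 11.15
ee_pos: [0.5384, -0.0423, 0.2964]
eef_rot: [2.831, -0.427, -0.212]
force: [0.6, 0.2, -4.0]
grip_width: 0.0116
grip_force: 60.0
```

Emit:
jog_arm:
  motion:
    - [0, 0, 0, 0, 0, 0, -1]
    - [0, 0, 0, 0, 0, 0, -1]
    - [0, 0, 0, 0, 0, 0, -1]
    - [0, 0, 0, 0, 0, 0, -1]
    - [0, 0, 0, 0, 0, 0, -1]

```text
time_s: 11.65
ee_pos: [0.5385, -0.0425, 0.2964]
eef_rot: [2.831, -0.426, -0.213]
force: [0.0, 0.4, -3.0]
grip_width: 0.0115
grip_force: 60.0
```

Emit:
jog_arm:
  motion:
    - [0, 0, 0, 0, 0, 0, -1]
    - [0, 0, 0, 0, 0, 0, -1]
    - [0, 0, 0, 0, 0, 0, -1]
    - [0, 0, 0, 0, 0, 0, -1]
    - [0, 0, 0, 0, 0, 0, -1]

```text
time_s: 12.15
ee_pos: [0.5385, -0.0424, 0.2964]
eef_rot: [2.831, -0.426, -0.213]
force: [0.1, 0.1, -3.9]
grip_width: 0.0116
grip_force: 60.0
```

```bash
sed -i 's/^t=.*/&\ncv2.imwrite("pics\/side_full.png",j);cv2.imwrite("pics\/top_full.png",t)/' look.py; python3 look.py pics/m3.png
```

```text
12.15 [ 0.53851053 -0.0424124   0.29643957] [ 2.83128414 -0.42639853 -0.21258123] [ 0.05  0.05  1.69 -0.46  1.12  2.05] 59.99863386154175 tilt 29.890770931681445 az down 130.03288822824263
[345 143] [376 231]
```

View pics/m3.png

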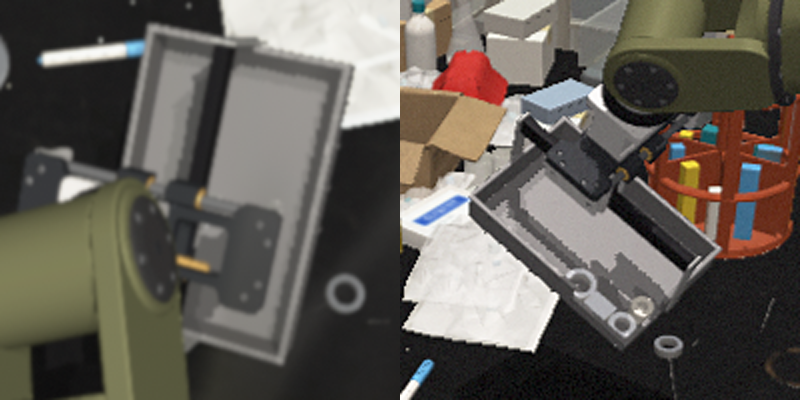

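All four parts are still in the tote. The small ring is in the corner (622,323), the block behind it (600,302), the wide ring behind that (580,280), and the bush is at the short wall (642,306). I'll look closer and estimate how far each is from the corner.

```bash
cat > meas.py <<'E'
from h import *
from scipy.spatial.transform import Rotation as Ro
o=ctrl.get_obs();R=Ro.from_euler('xyz',o['eef_rot']).as_matrix()
H=o['ee_pos']-R[:,2]*.019
B=np.c_[-R[:,0],R[:,1],-R[:,2]]; O=H-B[:,2]*.1   # tote frame in world
K,Rc,t,_=cam('side')
def onfloor(uv,h): # pixel -> tote xy at height h above underside
    d=B.T@(Rc.T@np.linalg.inv(K)@np.array([*uv,1.]));c=B.T@(-Rc.T@t-O);return (c+d*((h-c[2])/d[2]))[:2]*1000
E
python3 - <<'E'
from meas import *
j=cv2.imread('pics/side_full.png')
P=np.array([[116.5,-76.5,4],[120,-80,24],[40,-80,42],[120,80,42],[120,-20,42],[-120,-80,42]])/1000
print(proj('side',O+P@B.T).round(1))
x0,y0=315,160
cv2.imwrite('pics/z.png',cv2.resize(j[y0:y0+75,x0:x0+100],None,fx=8,fy=8,interpolation=2))
E
```

```text
[[355.3 214.9]
 [357.3 213. ]
 [331.9 185.5]
 [404.4 165.9]
 [376.5 192.6]
 [279.5 139.1]]
```

View pics/z.png

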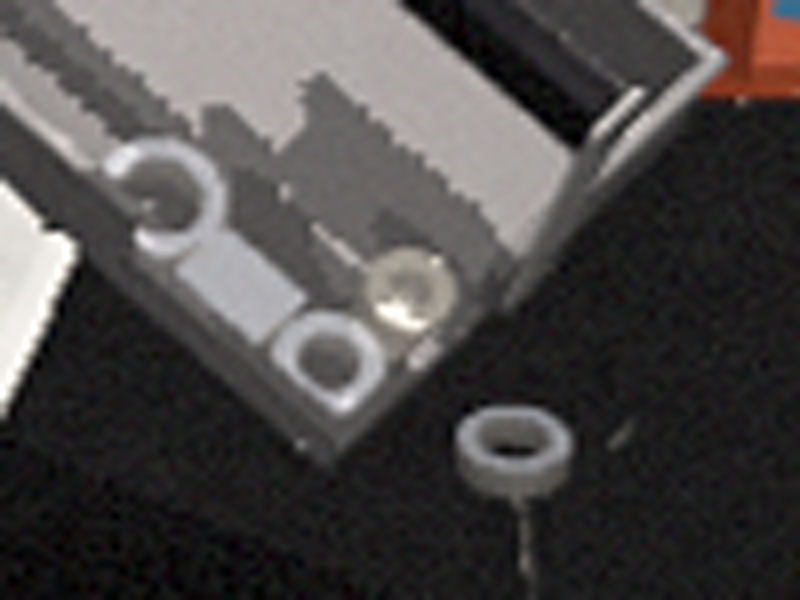

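```bash
python3 - <<'E'
from meas import *
for n,p,h in(('wide',(168,197),.016),('block',(242,288),.020),('small',(328,360),.014),('bush',(410,292),.024)):
    q=onfloor((p[0]/8+315,p[1]/8+160),h);print(n,q.round(1),np.hypot(*(q-[116.5,-76.5])).round(1))
E
```

```text
wide [ 38.4 -57.8] 80.3
block [ 72.9 -66. ] 44.9
small [103.2 -61.9] 19.8
bush [107.1 -34.2] 43.3
```

All four parts are settled and touching one another against the cut-down corner's walls. Their centres are 20, 43, 45 and 80 mm from the corner. The tilt is 29.9° towards the corner, the grip is steady at 60 N, nothing has spilled and nothing round about was touched. I'm handing in.

```bash
python3 -c "
from station import ctrl
print(ctrl.hand_in())"
```

```text
the job is handed in; nothing more can be done
None
```

I handed the job in at about 12 s with the tote held up still and tipped 29.9° towards the cut-down corner, nothing seen spilled or disturbed; the small ring, bush and block lie within 45 mm of the corner, but the wide ring is queued behind the block with its centre about 80 mm away.

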